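# Open the blood analyser for the next cuvette

### The job

Get the blood analyser ready for its next cuvette: press the blue release tab on its front so that the lid springs up, push the lid back past upright until it stands fully open, then reach into the chamber and push the cuvette carriage by its blue finger tab all the way out from under the black read head, to its stop at the left. Just press and push, gently, with the fingertips: nothing is picked up, the analyser stays standing where it is, and the things round it are left alone.

Things in the scene. Friction and masses are not known exactly. Their poses are not given: they have to be found in the camera images.
- analyser: white bench blood analyser, 160 deep (x) x 165 wide (y) x 67 high, 2 kg, loose on rubber feet. Origin: centre of its underside; +x to its back, +y to the left of someone facing its front, z up. All millimetres below are in this frame. Low front deck (top z 46): display left, keys right, blue release tab in the middle; behind it the grey lid over the chamber.
- chamber (a point): centre of the chamber's mouth at (-2, 0, 57). The chamber is an open well under the lid: inner x -34 to 30, inner y -72 to 72, rim z 57, floor z 34. The black read head stands fixed in its right end: x -30 to 20, y -73 to -38, top z 56.
- release_tab (a joint): angle of the blue release tab, rad: 0 at rest, 0.25 pressed down to its stop. A rocker on a pin 26 mm behind and 10 mm below tab_top; its hook holds the lid's front lip and lets go at about 0.2. Springs back when released. Light: 2 to 6 N down frees the lid (less toward the front of the tab).
- tab_top (a point): point to press on the blue release tab's upper face, at (-66, 0, 60) at rest; it sinks 6.5 mm to the stop. The tab is 36 wide (y), from 14 in front of this point to 20 behind it. Its hook stands 7 mm above it from 20 mm behind this point, and tips 4 mm forward as the tab goes down.
- lid (a joint): lid angle, rad: 0 shut and latched, about 0.88 sprung up after release (a spring pin under the rear of the lid lifts it in about 1 s), 1.57 upright, 1.92 fully open at its stop. Turns up and back about the rear hinge. Above 0.88 the spring no longer helps: light to push (about 1 N at the edge); let go well short of upright it sinks back, past upright it stays open.
- lid_hinge (a point): middle of the lid's hinge line, at (58, 0, 60); the line runs along the analyser's y.
- lid_edge (a point): middle of the lid's front edge on its underside, 90 mm from the hinge. The lid is a grey plate 84 deep x 160 wide x 6 thick; in the middle of the front edge a lip 24 wide stands out 8 further.
- carriage (a joint): position of the cuvette carriage, m: 0 fully under the read head, 0.045 at its loading stop. Slides to the analyser's +y (left seen from the front), about 1 N of friction, stays where it is left. Starts between 0 and 0.008.
- carriage_tab (a point): top middle of the face of the carriage's blue finger tab that looks to the read head, at (-5, 14 + carriage, 56). The tab is 6 thick (y), 22 wide (x) and stands 15 above the carriage plate (plate top z 41). Push this face to +y. The free gap between read head and tab is 52 to 60 wide.
- pot: white specimen pot with a white cap, 47 x 47 x 60, upright (mm). Origin: centre of its underside. Bystander, loose: leave it alone.
- vial_blue: glass vial with a light blue cap, 23 x 23 x 46, upright (mm). Origin: centre of its underside. Bystander, loose: leave it alone.
- vial_red: glass vial with a red cap, 18 x 18 x 38, upright (mm). Origin: centre of its underside. Bystander, loose: leave it alone.
- kidney_dish: steel kidney dish, 104 x 194 x 33 (mm). Origin: centre of its underside. Bystander, loose: leave it alone.
- laryngoscope: folded laryngoscope with a black handle, 63 x 126 x 27, lying (mm). Origin: centre of its underside. Bystander, loose: leave it alone.
- needle_box: teal and white carton, 40 x 75 x 26, lying (mm). Origin: centre of its underside. Bystander, loose: leave it alone.
- tape_roll: roll of tan tape, 52 x 54 x 12, lying flat (mm). Origin: centre of its underside. Bystander, loose: leave it alone.
- airway: green curved oral airway, 66 x 76 x 12, lying (mm). Origin: centre of its underside. Bystander, loose: leave it alone.

How it is judged:
By the outcome, as a careful person would: the job done as asked, in the order asked, and still so for the second after the job is handed in, with the robot touching nothing.
It also fails if it takes over 51 s, if anything falls off the work surface, if the arm or the gripper's body presses on something with over 40 N, if the wrist force passes 120 N, or if a joint passes its speed limit or range.

### The arm

A 6-joint arm with a two-finger parallel gripper is mounted at the origin on a cart in front of the work surface, level with it; the furniture and walls round the work are solid. World frame = base frame: x ahead of the robot, y to its left, z up, the work surface at z = 0. Lengths are in m, angles in rad, forces in N, time in s.
With the tool pointing down it reaches from about 0.4 to 0.825 m from the base axis. Payload 7 kg.
Tool frame: the origin (TCP) lies at the very end of the fingers, on their centre line; the grasp point (between the pads) lies 19 mm behind it (arm.pinch_z is the z of the grasp point in the tool frame, in m); z points along the fingers, y is the direction in which the jaws open and shut (so a half turn about z gives the same grasp; the last joint's range is limited). The gripper opens to 88 mm and grips with 3 to 60 N. Pads are 19 mm wide; open, the fingers measure 130 mm over their backs; the gripper's body (78 mm by 193 mm) begins 47 mm behind the grasp point.
Start: joints at [1.503, 0.359, 0.012, 0, -1.224, -0.288], TCP at [0.235, 0.633, 0.227] pointing down, gripper open.
Joint ranges: [-3.07, 3.07], [-1.43, 2.12], [-1.02, 1.25], [-3.03, 1.67], [-3.05, -0], [-3.03, 3.03]. Speed limits (rad/s): [2.39, 2.39, 3.01, 3.14, 3.14, 3.14].

### API

Orientations are given as [roll, pitch, yaw] about the fixed x, y, z axes, in that order (R = Rz(yaw) Ry(pitch) Rx(roll)).
In Python, from station import arm gives the robot as it stands.
- The arm moves only by the tool drive_tool, never from a script. Its argument "targets" is a list of rows, each a list of 6 numbers: the shift along the world's x, y, z in units of 0.04 m (1.0 is 0.04 m), then the turn, a rotation vector about the world's x, y, z in units of 6 degrees (1.0 is 6 degrees). In form: [[x, y, z, wx, wy, wz], ...]. A call has 1 to 5 rows; each row shifts and turns the commanded pose from where the row before left it; what a row does not reach is not made up. A row lasts 1/8 s, in which the tool goes at most 62.5 mm and 10.7 degrees, less where a joint would pass 70% of its speed; a pose out of reach is approached as far as the arm can. A call with a number of a shift or a turn outside -1 to 1 is refused whole. A call with a gripper value outside its range is refused whole. "claw" is the opening, from 0 (shut) to 1 (fully open), set as the call begins (left out, the last holds). The fingers move at their own pace and stop on an object; "newtons" is the grip in N (left out, the last holds). Time passes only in rows, so rows that do not move let the fingers close. It gives the time, the measured TCP pose, the force and the opening at its end, in the units of the state.
- arm.get_state(): the state, without advancing time (a new reading comes with each control period).
- arm.grab_frame(name): name is "scene" or "top" or "wrist"; returns (picture, depth): 480x640x3 uint8, red, green, blue; 480x640 float32, m along the optical axis (not along the pixel's ray), 0 where there is no reading.
- arm.get_calibration(name): a dict with "mtx" (3x3 intrinsics, pixels), "dist_coeffs" ([k1, k2, p1, p2, k3] as OpenCV has them; the pictures are not rectified), "origin" and "rotation" of the camera in the world. Camera axes: x right, y up, looking along -z (the intrinsics and any distortion apply to the point x, -y, -z); pixel columns grow to the right and rows downward; lengths in m; the calibration is good to about 2 mm. A picture is of the moment at which its call begins: read the wrist's pose just before it. get_calibration takes no time and is no camera call; for the wrist camera it gives the pose at the moment of the call.
- arm.job_done(): hands the job in, once; it reports no verdict.
Trained networks look in the newest picture that a camera, given by its name, has taken for a name from the list of things; names that differ only in an ending like _2 or _b are one class to them, and where a whole thing is asked for, a point or a joint stands for the part that bears it (a point fixed in the world has none). Each returns a list of dicts, best first, with "score" (0 to 1); they miss things now and then, are a little off and sometimes report something else, mostly with a low value. They report only what shows in the picture. A call takes as long as a camera call.
- arm.search_frame(target, camera): "point" ([x, y, z] in m, in the coordinates of the camera as it stood for that picture, good to about 4 mm: the middle of the surface that is visible of it).
- arm.cut_out(target, camera): "pixels" (480x640 bool, what is visible of it).
- arm.landmark_of(target, camera): "point" ([x, y, z] in m, in the coordinates of the camera as it stood for that picture, good to about 4 mm: a listed point, or the origin of a listed thing).
The state is a dict: "t": time; "q": joint angles; "qd": joint speeds; "joint_efforts": joint torques, N m; "eef_pos": TCP position; "ee_rot": TCP orientation; "force": force on the tool from outside, world axes, zero at the start; "moment": the same for the moment, N m; "width": finger opening in m.
Only numpy, scipy, OpenCV 4.12 (cv2) and the standard library are available. Lean on these libraries where they do the work, as an engineer would, in place of code of your own. Each camera call takes 0.05 s, during which the arm holds its last target. There are 200 camera calls.

## Working session

There is one attempt and no reset: what is moved stays moved. The work goes in short steps, Python scripts to look and compute and a tool call to move; the robot and the scene stay as the last step left them, time stands still between calls to the robot, and variables do not carry over. Pictures are saved under pics/ and viewed, about 8 in all and at most 12, crops included, and the job is handed in when it is done.

Besides the shell and the picture viewer there is one more tool, called after "Call:" in YAML: its name, and indented under it one key for each argument. drive_tool: Moves the arm, as the interface text tells. Shifts and turns lie within -1 to 1; 1 stands for 0.04 m of shift or 6 degrees of turn. Its arguments: {"type":"object","properties":{"targets":{"type":"array"},"claw":{"type":"number"},"newtons":{"type":"number"}},"required":["targets"]}

```bash
mkdir -p pics; ls
cat > h.py <<'E'
import numpy as np, cv2
from station import arm
def c2w(p,c):
    return np.array(c["origin"])+np.array(c["rotation"])@np.array(p)
def pix2w(u,v,d,c):
    k=cv2.undistortPoints(np.array([[[u,v]]],float),np.array(c["mtx"]),np.array(c["dist_coeffs"]))[0,0]
    return c2w([k[0]*d,-k[1]*d,-d],c)
def shot(n,f):
    c=arm.get_calibration(n); im,d=arm.grab_frame(n); cv2.imwrite("pics/"+f,im[:,:,::-1]); return im,d,c
E
python3 - <<'E'
from h import *
print(arm.get_state())
for n in ["scene","top","wrist"]:
    im,d,c=shot(n,n+"0.png")
    print(n,c["origin"])
    for t in ["analyser","tab_top","lid_hinge","lid_edge","chamber"]:
        r=arm.landmark_of(t,n)
        print(t,[(round(x["score"],2),c2w(x["point"],c).round(4)) for x in r[:2]])
E
```

```text
pics
{'t': 0.0, 'q': array([ 1.50311415e+00,  3.59389417e-01,  1.10507832e-02, -3.50640509e-04,
       -1.22407936e+00, -2.88054524e-01]), 'qd': array([-0.00123709, -0.00059584,  0.00167527, -0.00236312, -0.0004306 ,
       -0.0003072 ]), 'joint_efforts': array([ 9.63355269e-04, -5.82720709e+01,  2.93063951e+01,  6.99716136e+00,
        6.92514455e-03, -1.48803665e-04]), 'eef_pos': array([0.23497346, 0.63226127, 0.22561744]), 'ee_rot': array([ 3.13994416e+00, -1.44697718e-04, -3.55855998e-01]), 'force': array([0.31265611, 0.7931948 , 0.70025327]), 'moment': array([ 0.04448339, -0.02834776,  0.00520754]), 'width': 0.08720361686870583}
scene [0.16455442 0.43385319 0.7848955 ]
analyser [(0.74, array([2.4562, 2.7255, 3.0765]))]
tab_top [(0.73, array([2.4813, 2.7506, 3.1016])), (0.58, array([2.3195, 2.5888, 2.9399]))]
lid_hinge [(0.63, array([2.3838, 2.6531, 3.0041]))]
lid_edge [(0.8, array([2.3335, 2.6028, 2.9538]))]
chamber [(0.7, array([2.3524, 2.6217, 2.9728]))]
top [ 0.35796885 -0.04382442  1.24860181]
analyser [(0.82, array([2.4734, 2.0716, 3.364 ])), (0.64, array([2.5515, 2.1497, 3.4421]))]
tab_top [(0.72, array([2.3493, 1.9475, 3.2399]))]
lid_hinge [(0.92, array([2.3992, 1.9974, 3.2898]))]
lid_edge [(0.68, array([2.3703, 1.9685, 3.2609]))]
chamber [(0.7, array([2.3877, 1.9859, 3.2783]))]
wrist [0.31529756 0.60297818 0.38587287]
analyser []
tab_top []
lid_hinge []
lid_edge []
chamber []
```

Run:
```python
from h import *
for n in ["scene","top"]: 
    c=arm.get_calibration(n);print(n,c["rotation"],c["mtx"],c["dist_coeffs"])
```

```text
scene [ 7.40386823e-01  1.16442715e-05 -2.46473258e+00] [[545.62144892   0.         315.58875411]
 [  0.         545.62144892 241.51451885]
 [  0.           0.           1.        ]] [-0.08806583  0.          0.          0.          0.        ]
top [ 2.01322158e-01  1.68585945e-03 -1.71115479e+00] [[519.47663244   0.         311.07224868]
 [  0.         519.47663244 242.64627127]
 [  0.           0.           1.        ]] [-0.07897493  0.          0.          0.          0.        ]
```

View pics/scene0.png

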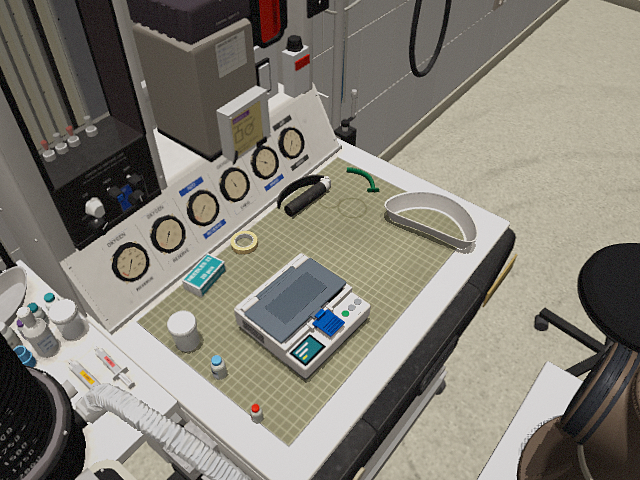

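View pics/top0.png

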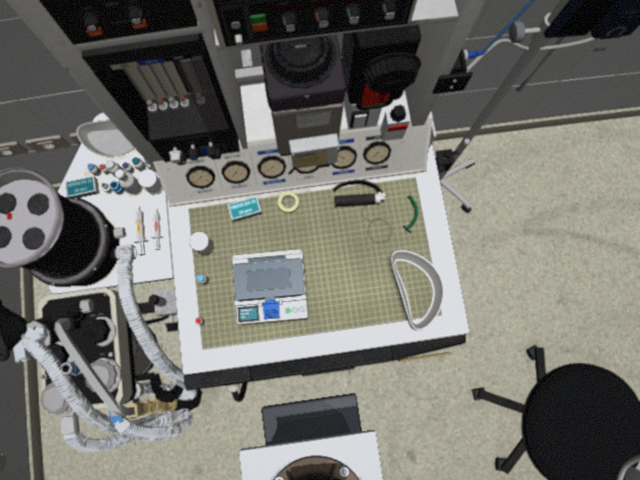

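```bash
python3 - <<'E'
s=open('h.py').read()
s=s.replace('np.array(c["rotation"])@','Rot.from_euler("xyz",c["rotation"]).as_matrix()@').replace('import numpy','from scipy.spatial.transform import Rotation as Rot\nimport numpy',1)
open('h.py','w').write(s)
E
python3 - <<'E'
from h import *
for n in ["scene","top"]:
    im,d,c=shot(n,n+"1.png")
    for t in ["analyser","tab_top","lid_hinge","lid_edge","chamber","pot","vial_blue","vial_red"]:
        r=arm.landmark_of(t,n)
        print(t,[(round(x["score"],2),c2w(x["point"],c).round(4)) for x in r[:2]])
    m=arm.cut_out("tab_top",n)
    print(len(m))
    if n=="scene":
      for uv in [(236,314),(302,255),(369,313),(305,374),(329,321)]:
        print(uv,pix2w(*uv,d[uv[1],uv[0]],c).round(4))
    else:
      for uv in [(233,254),(303,252),(307,319),(237,323),(271,309)]:
        print(uv,pix2w(*uv,d[uv[1],uv[0]],c).round(4))
cv2.imwrite("pics/crop.png",cv2.resize(arm.grab_frame("scene")[0][235:395,215:395,::-1],None,fx=4,fy=3.7,interpolation=cv2.INTER_CUBIC)[:592,:720])
E
```

```text
analyser [(0.71, array([0.5165, 0.0324, 0.0049]))]
tab_top [(0.65, array([0.4526, 0.0345, 0.0565]))]
lid_hinge [(0.8, array([0.5729, 0.0349, 0.0594])), (0.34, array([0.5157, 0.0341, 0.001 ]))]
lid_edge [(0.55, array([0.4835, 0.0359, 0.0576]))]
chamber [(0.93, array([0.5135, 0.0369, 0.0553])), (0.35, array([0.5771, 0.0347, 0.0595]))]
pot [(0.71, array([0.6417, 0.1874, 0.0017]))]
vial_blue [(0.85, array([ 0.5529,  0.1941, -0.001 ]))]
vial_red [(0.5, array([ 0.4575,  0.216 , -0.003 ]))]
1
(236, 314) [0.5867 0.1161 0.0488]
(302, 255) [ 0.5785 -0.0431  0.059 ]
(369, 313) [ 0.4263 -0.0356  0.0265]
(305, 374) [0.4371 0.1208 0.0274]
(329, 321) [0.4556 0.0375 0.0598]
analyser [(0.73, array([6.391e-01, 1.832e-01, 1.000e-04]))]
tab_top [(0.73, array([0.4505, 0.0343, 0.0672]))]
lid_hinge [(0.78, array([0.5746, 0.0319, 0.0574]))]
lid_edge [(0.62, array([0.4825, 0.0339, 0.0585]))]
chamber [(0.91, array([0.518 , 0.0385, 0.0593]))]
pot [(0.9, array([0.6437, 0.1864, 0.0026])), (0.75, array([ 4.662e-01, -3.207e-01, -1.000e-04]))]
vial_blue [(0.63, array([5.605e-01, 1.930e-01, 3.000e-04]))]
vial_red [(0.41, array([0.4537, 0.213 , 0.0007]))]
1
(233, 254) [6.092e-01 1.157e-01 5.000e-04]
(303, 252) [ 0.589  -0.0545  0.0069]
(307, 319) [ 0.4276 -0.0418  0.0048]
(237, 323) [0.4416 0.125  0.    ]
(271, 309) [0.458  0.036  0.0646]
```

Run:
```python
from h import *
def cloud(n):
    c=arm.get_calibration(n); _,d=arm.grab_frame(n)
    v,u=np.mgrid[150:400,180:420]; v=v.ravel();u=u.ravel();z=d[v,u].astype(float);ok=z>0;u,v,z=u[ok],v[ok],z[ok]
    k=cv2.undistortPoints(np.stack([u,v],1).astype(float)[:,None],np.array(c["mtx"]),np.array(c["dist_coeffs"]))[:,0]
    R=Rot.from_euler("xyz",c["rotation"]).as_matrix()
    return np.array(c["origin"])+np.stack([k[:,0]*z,-k[:,1]*z,-z],1)@R.T
for n in ["scene","top"]:
    P=cloud(n); P=P[(abs(P[:,0]-.517)<.12)&(abs(P[:,1]-.036)<.12)]
    for lo,hi in [(.025,.08),(.057,.08)]:
        Q=P[(P[:,2]>lo)&(P[:,2]<hi)]
        print(n,lo,len(Q),cv2.minAreaRect(Q[:,:2].astype(np.float32)*1000),np.median(Q[:,2]).round(4))
print(arm.get_state()["t"])
```

```text
scene 0.025 9267 ((510.4971008300781, 37.20520782470703), (167.37791442871094, 161.84901428222656), 87.1760482788086) 0.0609
scene 0.057 5682 ((512.745361328125, 37.78607177734375), (163.40196228027344, 155.88609313964844), 86.85820007324219) 0.0632
top 0.025 4982 ((512.3575439453125, 33.51374816894531), (165.669189453125, 161.1776885986328), 87.09265899658203) 0.0625
top 0.057 3599 ((514.862548828125, 33.28044891357422), (164.77198791503906, 154.85231018066406), 87.01519012451172) 0.064
2.05
```

View pics/crop.png

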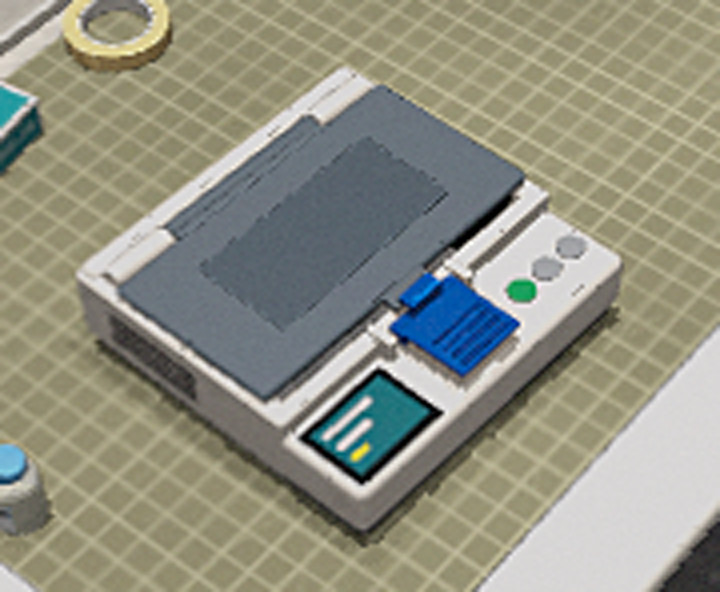

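Call:
drive_tool:
  targets:
    - [0.32, -0.93, 0, 0, 0, 0.18]
    - [0.32, -0.93, 0, 0, 0, 0.18]
    - [0.32, -0.93, 0, 0, 0, 0.18]
    - [0.32, -0.93, 0, 0, 0, 0.18]
    - [0.32, -0.93, 0, 0, 0, 0.18]
  claw: 0
  newtons: 10

```text
t: 2.68
eef_pos: [0.2995, 0.4455, 0.2267]
ee_rot: [-3.141, -0.0, -0.261]
force: [0.7, 0.9, 0.2]
width: 0.0434
```

Call:
drive_tool:
  targets:
    - [0.32, -0.93, 0, 0, 0, 0.18]
    - [0.32, -0.93, 0, 0, 0, 0.18]
    - [0.32, -0.93, 0, 0, 0, 0.18]
    - [0.32, -0.93, 0, 0, 0, 0.18]
    - [0.32, -0.93, 0, 0, 0, 0.18]

```text
t: 3.3
eef_pos: [0.3634, 0.2595, 0.2269]
ee_rot: [-3.141, -0.0, -0.166]
force: [-0.2, -0.6, 0.5]
width: 0.0005
```

Call:
drive_tool:
  targets:
    - [0.32, -0.93, 0, 0, 0, 0.18]
    - [0.32, -0.93, 0, 0, 0, 0.18]
    - [0.32, -0.93, 0, 0, 0, 0.18]
    - [0.32, -0.93, 0, 0, 0, 0.18]
    - [0, 0, 0, 0, 0, 0]

```text
t: 3.92
eef_pos: [0.4146, 0.11, 0.2267]
ee_rot: [-3.141, -0.0, -0.095]
force: [0.0, -0.4, 0.9]
width: 0.0006
```

Call:
drive_tool:
  targets:
    - [0.27, -0.9, -0.2, 0, 0, 0.2]
    - [0.27, -0.9, -0.2, 0, 0, 0.2]
    - [0, 0, 0, 0, 0, 0]
    - [0, 0, 0, 0, 0, 0]

```text
t: 4.42
eef_pos: [0.4361, 0.0403, 0.2107]
ee_rot: [-3.141, -0.0, -0.051]
force: [-0.4, 0.5, -0.4]
width: 0.0005
```

Run:
```python
from h import *
print(arm.get_state()["eef_pos"],arm.get_state()["ee_rot"])
im,d,c=shot("wrist","w1.png")
print(c["origin"],c["rotation"])
for t in ["analyser","tab_top","lid_hinge","lid_edge","chamber"]:
    r=arm.landmark_of(t,"wrist")
    print(t,[(round(x["score"],2),c2w(x["point"],c).round(4)) for x in r[:2]])
```

```text
[0.43605298 0.04033986 0.21074646] [-3.14137501e+00 -3.25779669e-04 -5.06751520e-02]
[0.52135115 0.03582875 0.37006932] [-3.14943053e-01  8.97870994e-05 -1.62154861e+00]
analyser [(0.92, array([0.5151, 0.0363, 0.0019])), (0.36, array([0.5782, 0.0352, 0.0601]))]
tab_top [(0.71, array([0.4573, 0.2187, 0.0016])), (0.27, array([0.5774, 0.0337, 0.0621]))]
lid_hinge [(0.77, array([0.5788, 0.0324, 0.0619]))]
lid_edge [(0.63, array([0.4848, 0.0387, 0.057 ]))]
chamber [(0.76, array([0.5157, 0.0383, 0.0521]))]
```

View pics/w1.png

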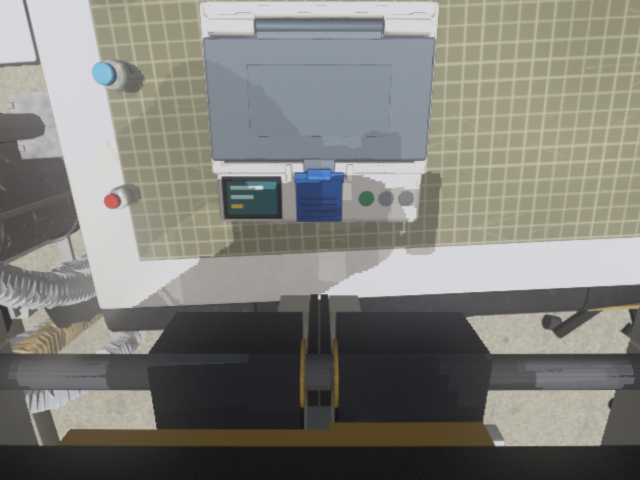

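Run:
```python
from h import *
c=arm.get_calibration("wrist"); im,d=arm.grab_frame("wrist")
for uv in [(319,219),(319,200),(297,205),(342,205),(319,174),(214,158),(425,158),(209,42),(431,42),(225,215),(416,215)]:
    print(uv,pix2w(*uv,d[uv[1],uv[0]],c).round(4))
```

```text
(319, 219) [0.4397 0.0401 0.0623]
(319, 200) [0.4543 0.0393 0.0602]
(297, 205) [0.4513 0.0566 0.0608]
(342, 205) [0.4463 0.021  0.0465]
(319, 174) [0.4757 0.0383 0.0683]
(214, 158) [0.4906 0.1159 0.0632]
(425, 158) [ 0.4833 -0.0405  0.0658]
(209, 42) [0.5688 0.1089 0.065 ]
(431, 42) [ 0.5613 -0.0424  0.0653]
(225, 215) [0.4431 0.1167 0.0483]
(416, 215) [ 0.4349 -0.0394  0.0463]
```

Call:
drive_tool:
  targets:
    - [0.15, -0.03, -1, 0, 0, 0]
    - [0.15, 0, -1, 0, 0, 0]
    - [0, 0, -1, 0, 0, 0]
    - [0, 0, -0.6, 0, 0, 0]
    - [0, 0, 0, 0, 0, 0]

```text
t: 5.4
eef_pos: [0.4468, 0.0383, 0.0652]
ee_rot: [3.139, 0.003, -0.05]
force: [0.0, 0.5, 0.9]
width: 0.0007
```

Call:
drive_tool:
  targets:
    - [0, 0, -0.05, 0, 0, 0]
    - [0, 0, -0.05, 0, 0, 0]
    - [0, 0, -0.04, 0, 0, 0]
    - [0, 0, 0, 0, 0, 0]

```text
t: 5.9
eef_pos: [0.4481, 0.0388, 0.0613]
ee_rot: [-3.141, -0.001, -0.05]
force: [0.0, 0.5, 0.5]
width: 0.0003
```

Call:
drive_tool:
  targets:
    - [0, 0, -0.05, 0, 0, 0]
    - [0, 0, -0.05, 0, 0, 0]
    - [0, 0, 0, 0, 0, 0]

```text
t: 6.28
eef_pos: [0.4474, 0.0386, 0.0568]
ee_rot: [3.141, 0.001, -0.05]
force: [-4.3, 2.1, 4.2]
width: 0.0005
```

Call:
drive_tool:
  targets:
    - [0, 0, -0.05, 0, 0, 0]
    - [0, 0, 0, 0, 0, 0]

```text
t: 6.52
eef_pos: [0.4471, 0.0386, 0.0548]
ee_rot: [3.141, 0.002, -0.05]
force: [-6.1, 3.4, 6.6]
width: 0.0004
```

Run:
```python
from h import *
im,d,c=shot("scene","s2.png")
for t in ["tab_top","lid_hinge","lid_edge"]:
    r=arm.landmark_of(t,"scene")
    print(t,[(round(x["score"],2),c2w(x["point"],c).round(4)) for x in r[:2]])
cv2.imwrite("pics/s2c.png",cv2.resize(im[180:400,200:440,::-1],None,fx=2.5,fy=2.5))
```

```text
tab_top []
lid_hinge [(0.37, array([ 0.5541,  0.1936, -0.0007]))]
lid_edge []
```

View pics/s2c.png

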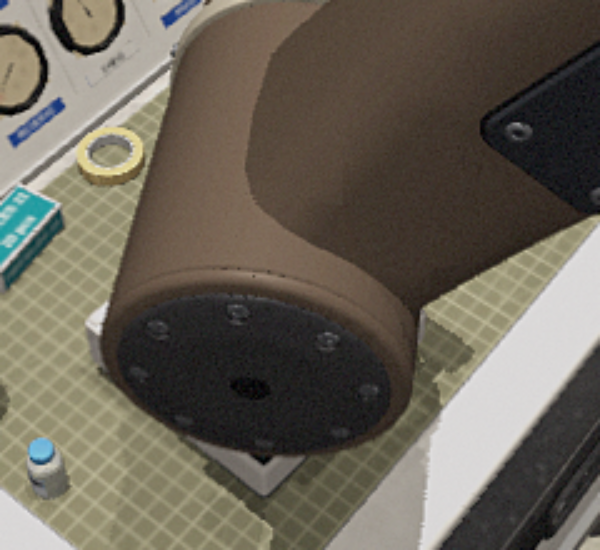

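Run:
```python
from h import *
im,d,c=shot("wrist","w2.png")
for t in ["lid_hinge","lid_edge"]:
    r=arm.landmark_of(t,"wrist")
    print(t,[(round(x["score"],2),c2w(x["point"],c).round(4)) for x in r[:2]])
for v in range(20,300,20): print(v,pix2w(250,v,d[v,250],c).round(3),pix2w(319,v,d[v,319],c).round(3))
```

```text
lid_hinge []
lid_edge [(0.76, array([0.4968, 0.0374, 0.1103]))]
20 [0.559 0.054 0.077] [0.558 0.033 0.075]
40 [0.553 0.053 0.082] [0.552 0.033 0.08 ]
60 [0.547 0.054 0.083] [0.546 0.033 0.084]
80 [0.542 0.054 0.088] [0.54  0.034 0.088]
100 [0.536 0.054 0.091] [0.535 0.034 0.092]
120 [0.531 0.053 0.096] [0.53  0.034 0.095]
140 [0.525 0.054 0.098] [0.524 0.034 0.098]
160 [0.52  0.054 0.102] [0.519 0.035 0.102]
180 [0.515 0.054 0.104] [0.514 0.035 0.104]
200 [0.511 0.053 0.108] [0.509 0.035 0.106]
220 [0.505 0.054 0.109] [0.505 0.035 0.111]
240 [0.484 0.064 0.058] [0.5   0.036 0.113]
260 [0.471 0.067 0.048] [0.496 0.036 0.117]
280 [0.462 0.068 0.047] [0.468 0.037 0.067]
```

Call:
drive_tool:
  targets:
    - [-0.1, 0, 0.3, 0, 0, 0]
    - [-0.3, 0, 0.6, 0, 0, 0]
    - [0, 0, 0.6, 0, 0, 0]
    - [0, 0, 0, 0, 0, 0]
    - [0, 0, 0, 0, 0, 0]

```text
t: 7.5
eef_pos: [0.4319, 0.0387, 0.1151]
ee_rot: [-3.141, -0.001, -0.05]
force: [-0.4, -0.4, -0.6]
width: 0.0005
```

```bash
cat > lid.py <<'E'
from h import *
im,d,c=shot("wrist","w3.png")
for t in ["lid_edge","lid_hinge"]:
    r=arm.landmark_of(t,"wrist")
    print(t,[(round(x["score"],2),c2w(x["point"],c).round(4)) for x in r[:2]])
for v in range(10,320,25): print(v,pix2w(250,v,d[v,250],c).round(3),pix2w(319,v,d[v,319],c).round(3))
s=arm.get_state();print(s["t"],s["eef_pos"],s["force"])
E
python3 lid.py
```

```text
lid_edge [(0.57, array([0.5155, 0.038 , 0.1292]))]
lid_hinge []
10 [0.556 0.06  0.092] [0.555 0.032 0.091]
35 [0.545 0.059 0.105] [0.544 0.033 0.105]
60 [0.535 0.058 0.118] [0.534 0.033 0.118]
85 [0.526 0.057 0.127] [0.525 0.034 0.128]
110 [0.518 0.058 0.129] [0.517 0.034 0.136]
135 [0.505 0.074 0.034] [0.504 0.035 0.042]
160 [0.491 0.076 0.035] [0.489 0.036 0.035]
185 [0.48  0.073 0.058] [0.479 0.036 0.058]
210 [0.465 0.076 0.048] [0.466 0.037 0.062]
235 [0.45  0.078 0.048] [0.452 0.037 0.063]
260 [0.417 0.089 0.002] [0.415 0.039 0.002]
285 [0.398 0.09  0.003] [0.395 0.04  0.001]
310 [0.377 0.093 0.001] [0.375 0.041 0.002]
7.65 [0.43155407 0.03845615 0.11436685] [-0.76837616 -0.51642426  0.19000662]
```

Call:
drive_tool:
  targets:
    - [0.6, -0.03, 0, 0, 0, 0]
    - [0.6, -0.03, 0, 0, 0, 0]
    - [0.3, -0.02, 0, 0, 0, 0]
    - [0.2, -0.01, 0, 0, 0, 0]
    - [0.2, -0.01, 0, 0, 0, 0]

```text
t: 8.28
eef_pos: [0.5075, 0.0345, 0.1147]
ee_rot: [3.141, 0.001, -0.05]
force: [-1.1, 0.5, 1.2]
width: 0.0006
```

Call:
drive_tool:
  targets:
    - [0.2, -0.01, 0, 0, 0, 0]
    - [0.2, -0.01, 0, 0, 0, 0]
    - [0.2, -0.01, 0, 0, 0, 0]
    - [0.2, -0.01, 0, 0, 0, 0]
    - [0.2, -0.01, 0, 0, 0, 0]

```text
t: 8.9
eef_pos: [0.5485, 0.0327, 0.1149]
ee_rot: [-3.142, -0.0, -0.05]
force: [0.2, 0.4, -0.9]
width: 0.0003
```

Call:
drive_tool:
  targets:
    - [0.2, -0.01, 0, 0, 0, 0]
    - [0.2, -0.01, 0, 0, 0, 0]
    - [0.2, -0.01, 0, 0, 0, 0]
    - [0.15, -0.01, 0, 0, 0, 0]
    - [0, 0, 0, 0, 0, 0]

```text
t: 9.52
eef_pos: [0.5783, 0.0311, 0.1148]
ee_rot: [3.142, 0.0, -0.05]
force: [-0.8, 0.2, 0.1]
width: 0.0002
```

```bash
python3 lid.py
```

```text
lid_edge [(0.78, array([0.6019, 0.0329, 0.1476]))]
lid_hinge [(0.73, array([0.5807, 0.0329, 0.066 ])), (0.41, array([0.6417, 0.1873, 0.0023]))]
10 [0.717 0.061 0.028] [0.72  0.024 0.003]
35 [0.704 0.062 0.028] [0.706 0.024 0.003]
60 [0.695 0.067 0.003] [0.693 0.025 0.002]
85 [0.68  0.069 0.001] [0.678 0.026 0.002]
110 [0.665 0.07  0.002] [0.663 0.026 0.002]
135 [0.65  0.072 0.002] [0.648 0.027 0.002]
160 [0.634 0.074 0.002] [0.632 0.028 0.002]
185 [0.618 0.075 0.003] [0.615 0.029 0.003]
210 [0.6   0.077 0.003] [0.598 0.03  0.002]
235 [0.594 0.071 0.041] [0.592 0.03  0.041]
260 [0.585 0.069 0.061] [0.583 0.031 0.06 ]
285 [0.607 0.053 0.145] [0.609 0.029 0.152]
310 [0.55  0.074 0.052] [0.558 0.032 0.072]
9.675 [0.57773955 0.03106981 0.11494371] [-0.31148098  0.06001385 -0.33359192]
```

Call:
drive_tool:
  targets:
    - [0.08, 0, 0, 0, 0, 0]
    - [0.08, 0, 0, 0, 0, 0]
    - [0, 0, 0, 0, 0, 0]

```text
t: 10.05
eef_pos: [0.5824, 0.031, 0.115]
ee_rot: [3.141, 0.004, -0.05]
force: [-8.6, 2.2, 7.5]
width: 0.0003
```

Call:
drive_tool:
  targets:
    - [0.06, 0, 0, 0, 0, 0]
    - [0, 0, 0, 0, 0, 0]

```text
t: 10.3
eef_pos: [0.5835, 0.0309, 0.1148]
ee_rot: [3.141, 0.006, -0.05]
force: [-13.1, 3.6, 11.7]
width: 0.0005
```

Call:
drive_tool:
  targets:
    - [-0.3, 0.01, 0, 0, 0, 0]
    - [-0.8, 0.04, 0.4, 0, 0, 0]
    - [-0.9, 0.05, 0.8, 0, 0, 0]
    - [-0.9, 0.05, 0.8, 0, 0, 0]
    - [0, 0, 0, 0, 0, 0]

```text
t: 10.92
eef_pos: [0.4704, 0.0376, 0.198]
ee_rot: [-3.139, -0.006, -0.049]
force: [0.2, -0.4, -1.5]
width: 0.0004
```

Run:
```python
from h import *
s=arm.get_state();print(s["t"],s["eef_pos"],s["ee_rot"])
im,d,c=shot("wrist","w4.png")
for t in ["lid_edge","lid_hinge","carriage_tab","chamber","tab_top"]:
    r=arm.landmark_of(t,"wrist")
    print(t,[(round(x["score"],2),c2w(x["point"],c).round(4)) for x in r[:2]])
r=arm.cut_out("carriage_tab","wrist")
if r:
    v,u=np.nonzero(r[0]["pixels"]);print(u.min(),u.max(),v.min(),v.max(),r[0]["score"])
```

```text
10.925 [0.47043781 0.0375796  0.19799487] [-3.13854971 -0.00561884 -0.04879469]
lid_edge [(0.65, array([0.6023, 0.0323, 0.1467]))]
lid_hinge [(0.84, array([0.5775, 0.0349, 0.0629])), (0.68, array([0.5148, 0.0372, 0.0583]))]
carriage_tab [(0.57, array([0.5166, 0.0579, 0.0572])), (0.57, array([0.6037, 0.0338, 0.1469]))]
chamber [(0.73, array([0.5139, 0.0403, 0.0525])), (0.27, array([0.6409, 0.1822, 0.0013]))]
tab_top [(0.84, array([0.4495, 0.0369, 0.0615]))]
284 368 150 189 0.94
```

View pics/w4.png

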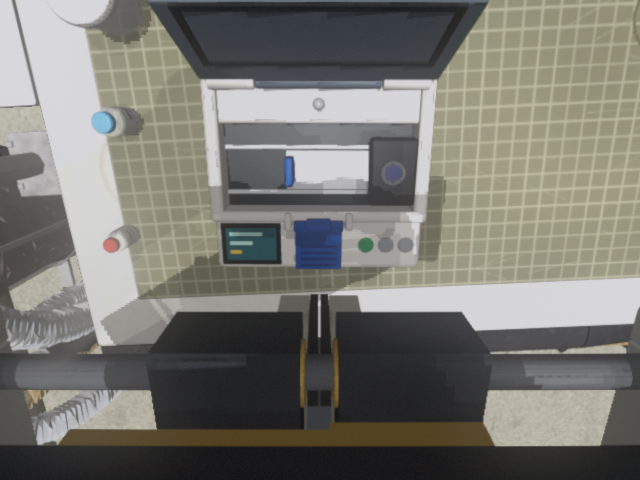

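Run:
```python
from h import *
c=arm.get_calibration("wrist"); im,d=arm.grab_frame("wrist")
o=np.array([.518,.036]);a=-.049
def fr(p):
    x=p[:2]-o; return np.round([np.cos(a)*x[0]+np.sin(a)*x[1],-np.sin(a)*x[0]+np.cos(a)*x[1],p[2]],4)
for uv in [(287,170),(290,170),(293,170),(295,170),(290,157),(290,186),(368,172),(371,172),(374,172),(376,190),(416,172),(385,139),(385,203),(219,150),(426,150),(319,266),(319,100)]:
    p=pix2w(*uv,d[uv[1],uv[0]],c); print(uv,p.round(4),fr(p), im[uv[1],uv[0]])
for z in (.056,):
  for u,v in [(296,170),(369,172)]:
    k=pix2w(u,v,1,c);k2=pix2w(u,v,.5,c);t=(z-k2[2])/(k[2]-k2[2]);p=k2+t*(k-k2);print(p,fr(p))
```

```text
(287, 170) [0.5154 0.0573 0.0583] [-0.0037  0.0212  0.0583] [ 80 120 182]
(290, 170) [0.5147 0.0555 0.0541] [-0.0043  0.0193  0.0541] [ 63  76 115]
(293, 170) [0.513 0.054 0.043] [-0.0059  0.0178  0.043 ] [191 192 196]
(295, 170) [0.5128 0.0526 0.0424] [-0.006   0.0163  0.0424] [213 213 217]
(290, 157) [0.5232 0.0553 0.0468] [0.0043 0.0196 0.0468] [ 87  91 104]
(290, 186) [0.5006 0.0574 0.0411] [-0.0185  0.0205  0.0411] [109 112 124]
(368, 172) [ 0.5105 -0.0015  0.055 ] [-0.0057 -0.0378  0.055 ] [83 84 86]
(371, 172) [ 0.5106 -0.0034  0.0568] [-0.0054 -0.0397  0.0568] [73 73 77]
(374, 172) [ 0.5106 -0.0055  0.0574] [-0.0053 -0.0418  0.0574] [84 84 87]
(376, 190) [ 0.4972 -0.007   0.0566] [-0.0187 -0.044   0.0566] [60 60 64]
(416, 172) [ 0.5089 -0.0363  0.0562] [-0.0056 -0.0726  0.0562] [170 165 162]
(385, 139) [ 0.5334 -0.0138  0.0558] [ 0.0178 -0.0489  0.0558] [74 73 77]
(385, 203) [ 0.4872 -0.0135  0.0573] [-0.0283 -0.051   0.0573] [58 57 58]
(219, 150) [0.5309 0.1076 0.0458] [0.0094 0.0722 0.0458] [102  99  98]
(426, 150) [ 0.5246 -0.0423  0.0593] [ 0.0105 -0.0779  0.0593] [213 213 217]
(319, 266) [0.4416 0.0379 0.0626] [-0.0764 -0.0018  0.0626] [46 60 95]
(319, 100) [0.5617 0.0319 0.0725] [ 0.0438 -0.002   0.0725] [176 175 179]
[0.51470984 0.05096966 0.056     ] [-0.004   0.0148  0.056 ]
[ 0.51056846 -0.00206805  0.056     ] [-0.0056 -0.0384  0.056 ]
```

Call:
drive_tool:
  targets:
    - [0.55, -0.13, 0, 0, 0, 0]
    - [0.5, -0.13, -0.5, 0, 0, 0]
    - [0, 0, -1, 0, 0, 0]
    - [0, 0, -1, 0, 0, 0]
    - [0, 0, -0.7, 0, 0, 0]

```text
t: 11.95
eef_pos: [0.5121, 0.0261, 0.0645]
ee_rot: [3.14, 0.003, -0.051]
force: [-0.3, -0.6, 0.2]
width: 0.0008
```

Call:
drive_tool:
  targets:
    - [0, 0, 0, 0, 0, 0]
    - [0, 0, 0, 0, 0, 0]

```text
t: 12.2
eef_pos: [0.5135, 0.0268, 0.0676]
ee_rot: [3.141, -0.001, -0.05]
force: [-0.9, 1.3, -0.4]
width: 0.0001
```

Run:
```python
from h import *
s=arm.get_state();print(s["t"],s["eef_pos"],s["ee_rot"],s["force"])
im,d,c=shot("wrist","w5.png")
cv2.imwrite("pics/w5c.png",cv2.resize(im[180:400,160:480,::-1],None,fx=2,fy=2))
```

```text
12.2 [0.51347152 0.02676886 0.06762445] [ 3.14143754e+00 -5.21955791e-04 -4.98042952e-02] [-0.90214365  1.30386822 -0.35467225]
```

View pics/w5c.png

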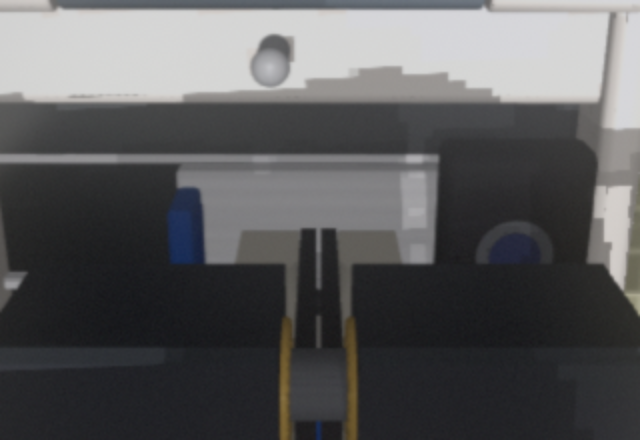

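Call:
drive_tool:
  targets:
    - [-0.02, 0, -0.25, 0, 0, 0]
    - [0, 0, -0.2, 0, 0, 0]
    - [0, 0, -0.05, 0, 0, 0]
    - [0, 0, 0, 0, 0, 0]

```text
t: 12.75
eef_pos: [0.5119, 0.0267, 0.0468]
ee_rot: [3.141, 0.0, -0.05]
force: [-0.6, 0.8, 0.7]
width: 0.0008
```

Call:
drive_tool:
  targets:
    - [0.01, 0.2, 0.02, 0, 0, 0]
    - [0.01, 0.15, 0, 0, 0, 0]
    - [0.01, 0.15, 0, 0, 0, 0]
    - [0.01, 0.15, 0, 0, 0, 0]

```text
t: 13.25
eef_pos: [0.5136, 0.0532, 0.0479]
ee_rot: [3.142, -0.0, -0.05]
force: [0.3, -0.8, 1.5]
width: 0.0009
```

Call:
drive_tool:
  targets:
    - [0.005, 0.12, 0, 0, 0, 0]
    - [0.005, 0.12, 0, 0, 0, 0]
    - [0.005, 0.1, 0, 0, 0, 0]
    - [0, 0, 0, 0, 0, 0]

```text
t: 13.75
eef_pos: [0.5141, 0.0666, 0.0477]
ee_rot: [-3.142, 0.0, -0.05]
force: [-0.1, 0.1, 0.5]
width: 0.0004
```

Call:
drive_tool:
  targets:
    - [0.005, 0.08, 0, 0, 0, 0]
    - [0, 0.05, 0, 0, 0, 0]
    - [0, 0, 0, 0, 0, 0]

```text
t: 14.12
eef_pos: [0.5143, 0.0716, 0.0477]
ee_rot: [-3.142, 0.0, -0.05]
force: [-0.3, -0.9, 0.7]
width: 0.0002
```

Call:
drive_tool:
  targets:
    - [0, 0.05, 0, 0, 0, 0]
    - [0, 0, 0, 0, 0, 0]

```text
t: 14.38
eef_pos: [0.5144, 0.0736, 0.0478]
ee_rot: [-3.141, -0.0, -0.05]
force: [-0.8, -0.2, 0.4]
width: 0.0006
```

Call:
drive_tool:
  targets:
    - [0, 0.05, 0, 0, 0, 0]
    - [0, 0, 0, 0, 0, 0]

```text
t: 14.62
eef_pos: [0.5144, 0.0757, 0.0478]
ee_rot: [-3.141, -0.0, -0.05]
force: [-0.4, -0.1, -0.4]
width: 0.0004
```

Call:
drive_tool:
  targets:
    - [0, 0.04, 0, 0, 0, 0]
    - [0, 0, 0, 0, 0, 0]

```text
t: 14.88
eef_pos: [0.5143, 0.0772, 0.0478]
ee_rot: [-3.142, 0.0, -0.05]
force: [-0.3, 0.2, 0.3]
width: 0.0002
```

Run:
```python
from h import *
im,d,c=shot("wrist","w6.png")
cv2.imwrite("pics/w6c.png",cv2.resize(im[180:400,160:480,::-1],None,fx=2,fy=2))
```

```text
(no output)
```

View pics/w6c.png

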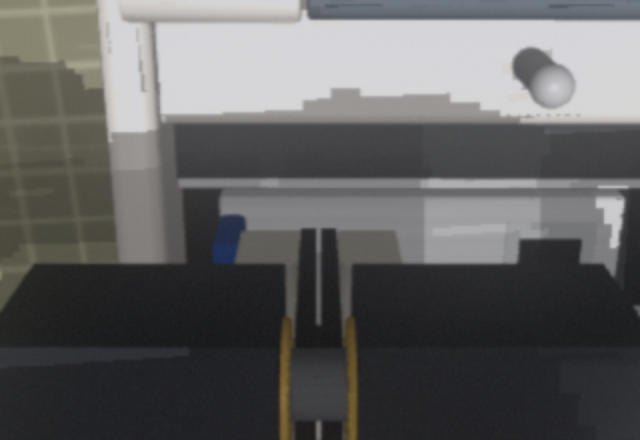

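Call:
drive_tool:
  targets:
    - [0, 0.05, 0, 0, 0, 0]
    - [0, 0, 0, 0, 0, 0]

```text
t: 15.18
eef_pos: [0.5143, 0.0792, 0.0477]
ee_rot: [-3.142, 0.0, -0.05]
force: [0.5, -0.9, -0.1]
width: 0.0004
```

Call:
drive_tool:
  targets:
    - [0, 0.04, 0, 0, 0, 0]
    - [0, 0, 0, 0, 0, 0]

```text
t: 15.42
eef_pos: [0.5142, 0.0796, 0.0477]
ee_rot: [3.14, 0.001, -0.05]
force: [2.4, -6.1, -0.5]
width: 0.0004
```

Call:
drive_tool:
  targets:
    - [0, 0.02, 0, 0, 0, 0]
    - [0, 0, 0, 0, 0, 0]

```text
t: 15.68
eef_pos: [0.5142, 0.0798, 0.0477]
ee_rot: [3.139, 0.001, -0.05]
force: [3.8, -11.7, -0.1]
width: 0.0004
```

Call:
drive_tool:
  targets:
    - [0, -0.12, 0, 0, 0, 0]
    - [0, -0.1, 0, 0, 0, 0]
    - [0, 0, 0.8, 0, 0, 0]
    - [-0.4, 0, 1, 0, 0, 0]
    - [-0.7, 0, 1, 0, 0, 0]

```text
t: 16.3
eef_pos: [0.4702, 0.0728, 0.1607]
ee_rot: [3.141, 0.0, -0.05]
force: [0.2, 0.0, -0.0]
width: 0.0002
```

Call:
drive_tool:
  targets:
    - [0, -0.8, 0.9, 0, 0, 0]
    - [0, 0, 0, 0, 0, 0]
    - [0, 0, 0, 0, 0, 0]

```text
t: 16.68
eef_pos: [0.4701, 0.0408, 0.1957]
ee_rot: [-3.141, -0.0, -0.051]
force: [0.3, 0.2, -0.5]
width: 0.0005
```

Run:
```python
from h import *
s=arm.get_state();print(s["t"],s["eef_pos"],s["force"])
im,d,c=shot("wrist","w7.png")
for t in ["lid_edge","lid_hinge","carriage_tab","chamber","tab_top","pot","vial_blue","vial_red"]:
    r=arm.landmark_of(t,"wrist")
    print(t,[(round(x["score"],2),c2w(x["point"],c).round(4)) for x in r[:2]])
```

```text
16.675 [0.47011887 0.04075191 0.19565591] [ 0.29663367  0.18748411 -0.50314988]
lid_edge []
lid_hinge [(0.78, array([0.5818, 0.0336, 0.062 ]))]
carriage_tab [(0.95, array([0.5162, 0.0975, 0.0586]))]
chamber [(0.81, array([0.5135, 0.0371, 0.0534]))]
tab_top [(0.78, array([0.4556, 0.0424, 0.0614]))]
pot []
vial_blue [(0.68, array([0.4595, 0.2168, 0.002 ])), (0.66, array([0.5552, 0.1947, 0.0008]))]
vial_red [(0.97, array([0.4586, 0.217 , 0.0016]))]
```

View pics/w7.png

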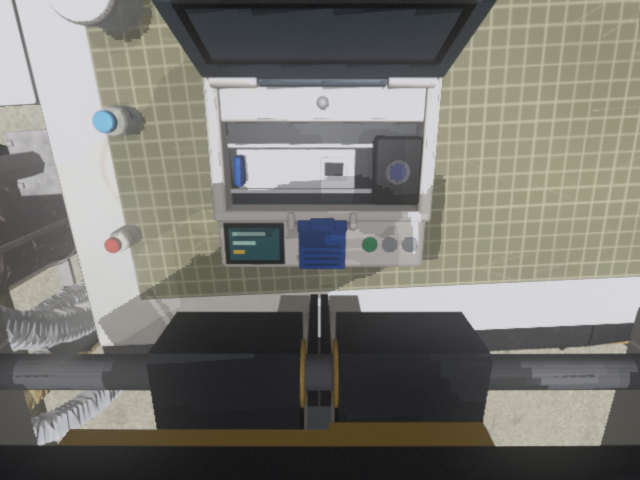

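Run:
```python
from h import *
c=arm.get_calibration("wrist"); im,d=arm.grab_frame("wrist")
P=[]
for u in range(220,430,15):
    for v in range(14,62,4):
        if d[v,u]>0: P.append(pix2w(u,v,d[v,u],c))
P=np.array(P); m=P.mean(0)
for _ in range(3):
    m=P.mean(0); n=np.linalg.svd(P-m)[2][2]; r=abs((P-m)@n); P=P[r<max(2*np.median(r),.001)]
n*=np.sign(n[0]);print(len(P),n.round(3),m.round(3),"lid angle",np.pi/2+np.arctan2(-n[2],np.hypot(n[0],n[1])), "resid",np.median(r))
```

```text
166 [ 0.937 -0.047 -0.346] [0.592 0.035 0.116] lid angle 1.9239971719806563 resid 0.00026092116019068136
```

Lid angle measures 1.92 rad, fully open, and the carriage is at its stop. The gripper is clear of everything, so I'm handing in.

```bash
python3 -c "
from station import arm
print(arm.job_done(), arm.get_state()['t'])"
```

```text
the job is handed in; nothing more can be done
the job is handed in; nothing more can be done
```

The analyser is ready for its next cuvette, and I handed the job in at about 17 s of the 51 s allowed.

- **Release tab:** I pressed it with the closed fingertips at about 7 N downward, and the lid sprang up to about 0.88 rad.
- **Lid:** I pushed it back past upright until the force rose at its stop, about 13 N along x and 18 N in all. A plane fitted to the depth image after I let go gave 1.92 rad, which is fully open.
- **Carriage:** I pushed it left by its blue finger tab until it stopped moving, with the force rising to about 12 N. The last picture shows the tab at the left end and the cuvette seat out from under the read head. The tab position found there, about 61 mm left of the analyser's centre, fits the expected 59 mm within the network's error of about 4 mm.

**Other checks:**
- The network missed the lid edge in the last picture, so the lid angle rests on the plane fit alone.
- The two vials stand where they were. The analyser did not visibly move.
- The network missed the pot in the last picture, where only its edge shows. I did not look again at the dish, laryngoscope, carton, tape roll or airway, but the arm worked well away from them.
- At hand-in the gripper was clear of everything, with about 0.6 N on the force sensor, which is noise level.

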